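Shut and cam-lock the cover of a bin-rack power box

TASK

Swing the open cover of the grey power box fully shut. Then lock it with its winged quarter-turn stud: feel for the slot under the cover, push the stud in, turn it a quarter turn clockwise and let go, so that it stays drawn in and caught. Leave the red bin, the white pipe elbow and the carton where they are.

Things in the scene. Friction and masses are not known exactly. Their poses are not given: they have to be found in the camera images.
- power_box: Grey painted steel box, open on top, fixed to the bench: 200 (x) x 240 (y) x 75 mm high. Origin: centre of its underside, on the bench; z up, x from the front wall (the stud's side, nearest the robot) to the hinge side.
- cover (a joint): Angle (rad) of the box's cover, a grey plate 206 x 246 x 5 mm, hinged along y at box x = +100 mm, z = 75 mm; 0 = fully shut (plate lying level on the rim, its top face 80 mm above the bench), grows as the front edge rises. The hinge is stiff and keeps its angle; 3 to 8 N down near the front edge shuts it.
- cover_edge_left (a point): Point on the cover's top face near its front edge, 185 mm from the hinge line and 80 mm to the left (+y) of the middle: a free place to push on. Moves with the cover.
- cover_edge_right (a point): The same, 80 mm to the right (-y) of the middle.
- stud_wing (a point): Centre of the stud's flat steel wing grip, 36 mm long (this point's x) x 10 mm thick (y) x 18 mm high (z, the stud's axis). The stud passes through the cover at mid-width, 170 mm from the hinge line (box x = -70 mm when shut). With the stud out the wing stands 16 to 34 mm above the cover's top face; pushed in, it still clears the cover by 3 mm.
- stud_push (a joint): How far the stud is pushed into the cover (m): 0 = out, 0.013 = stop. A spring pushes it out: 3 N at 0, 8 N at the stop. With the cover shut and the stud across the slot it lands hard at 0.0013; in line with the slot (within 0.12 rad) it goes in to the stop. From 0.011 it is through and can turn. Locked and let go, it springs back only to 0.0080; through but short of the lock, it rests at 0.0103.
- stud_turn (a joint): Angle of the stud (rad), growing clockwise seen from above; 0 = wing along the box's x axis. Turns freely while the stud is out. Once through the slot it locks 1.57 rad clockwise of the slot (0.2 rad short of that still catches, a stop lies 0.14 rad beyond); anticlockwise it is blocked partway. At part-turn it stays put, so it may be regrasped; turned back to the slot it springs out.
- slot_seal (a point): Centre of the round black rubber seal (34 mm across) inside the box, right under the stud when the cover is shut. It hides the slot that takes the stud's cross pin (the pin is parallel to the wing). The slot's direction cannot be seen and differs every time: within 0.65 rad either side of the box's x axis; half turns are alike. This point does not show it.
- red_bin: Loose red plastic stock bin, 120 x 100 x 75 mm, beside the box. Origin: centre of its underside. Leave alone.
- elbow: Loose white plastic pipe elbow, about 60 x 60 x 34 mm, lying on the bench. Origin on the bench under its bend. Leave alone.
- carton: Loose cardboard carton, 85 x 100 x 60 mm. Origin: centre of its underside. Leave alone.

How it is judged:
By the outcome, as a careful person would: the job done as asked, in the order asked, and still so for the second after the job is handed in, with the robot touching nothing.
It also fails if it takes over 56 s, if anything falls off the work surface, if the arm or the gripper's body presses on something with over 40 N, if the wrist force passes 120 N, or if a joint passes its speed limit or range.

ROBOT

A 6-joint arm with a two-finger parallel gripper is mounted at the origin on the work surface. World frame = base frame: x ahead of the robot, y to its left, z up, the work surface at z = 0. Lengths are in m, angles in rad, forces in N, time in s.
With the tool pointing down it reaches from about 0.275 to 0.75 m from the base axis. Payload 10.2 kg.
Tool frame: the origin (TCP) lies at the very end of the fingers, on their centre line; the grasp point (between the pads) lies 19 mm behind it; z points along the fingers, y is the line along which they close (so a half turn about z gives the same grasp; the last joint's range is limited). The gripper opens to 88 mm and grips with 3 to 60 N. Pads are 18 mm wide; open, the fingers measure 123 mm over their backs; the gripper's body (75 mm by 187 mm) begins 45 mm behind the grasp point.
Start: joints at [0.902, 0.313, 1.498, -0, 1.331, -0.223], TCP at [0.226, 0.474, 0.239] pointing down, gripper open.
Joint ranges: [-2.94, 2.94], [-0.97, 2.17], [0.19, 2.56], [-1.23, 4.37], [0.02, 3.11], [-2.88, 2.88]. Speed limits (rad/s): [2.39, 2.39, 3.01, 3.14, 3.14, 3.14].

INTERFACE

Orientations are given as [roll, pitch, yaw] about the fixed x, y, z axes, in that order (R = Rz(yaw) Ry(pitch) Rx(roll)).
In Python, from cell import robot gives the robot as it stands.
- The arm moves only by the tool play_rows, never from a script. Its argument "plan" is a list of rows, each an object of numbers: "hand": the finger opening in mm, from 0 to 88.1; "dx", "dy", "dz": the shift along the world's x, y, z in mm; "ax", "ay", "az": the turn, a rotation vector about the world's x, y, z in rad. In form: [{"hand": .., "dx": .., "dy": .., "dz": .., "ax": .., "ay": .., "az": ..}, ...]. A call has 1 to 12 rows; each row shifts and turns the commanded pose from where the row before left it; what a row does not reach is not made up. A row lasts 1/12 s, in which the tool goes at most 41.7 mm and 7.16 degrees, less where a joint would pass 70% of its speed; a pose out of reach is approached as far as the arm can. A call is refused whole if a number of a shift passes 41.7 or a number of a turn 0.125, either way. A call with a gripper value outside its range is refused whole. The fingers move at their own pace and stop on an object; "squeeze" is the grip in N (left out, the last holds). Time passes only in rows, so rows that do not move let the fingers close. It gives the time, the measured TCP pose, the force, the opening and the grip force at its end, in the units of the state.
- robot.sense(): the state, without advancing time (a new reading comes with each control period).
- robot.capture(name): name is "scene" or "top"; returns a dict with "img" (480x640x3 uint8, red, green, blue), "z_map" (480x640 float32, m along the optical axis (not along the pixel's ray), 0 where there is no reading), "K" (3x3 intrinsics, pixels), "view" (4x4, takes a point from world to camera coordinates). Camera axes: x right, y down, z forward; pixel columns grow to the right and rows downward; lengths in m; the calibration is good to about 2 mm. A picture is of the moment at which its call begins.
- robot.hand_in(): hands the job in; it is judged then, once.
The state is a dict: "time_s": time; "q": joint angles; "dq": joint speeds; "joint_torque": joint torques, N m; "eef_pos": TCP position; "ee_rot": TCP orientation; "force": force on the tool from outside, world axes, zero at the start; "wrist_torque": the same for the moment, N m; "gripper_width": opening from 0.0 (shut) to 1.0 (fully open); "finger_force": force on a finger pad.
Only numpy, scipy, OpenCV 4.12 (cv2) and the standard library are available. Lean on these libraries where they do the work, as an engineer would, in place of code of your own. Each camera call takes 0.05 s, during which the arm holds its last target. There are 200 camera calls.

## Working session

There is one attempt and no reset: what is moved stays moved. The work goes in short steps, Python scripts to look and compute and a tool call to move; the robot and the scene stay as the last step left them, time stands still between calls to the robot, and variables do not carry over. Pictures are saved under pics/ and viewed, at most 10 in all, crops included, and the job is handed in when it is done.

Besides the shell and the picture viewer there is one more tool, called after ">>>" as name(argument=value, ...), one argument or row to a line, values as JSON. play_rows: Moves the arm, as the interface text tells. Its arguments: {"type":"object","properties":{"plan":{"type":"array"},"squeeze":{"type":"number"}},"required":["plan"]}

```bash
mkdir -p pics
cat > h.py <<'E'
from cell import robot
import numpy as np, cv2
def cap(n):
    c=robot.capture(n); np.savez(f'{n}.npz',**c); return c
def pt(c,u,v,z=None):
    K=c['K'];z=c['z_map'][int(v),int(u)] if z is None else z
    p=np.linalg.inv(K)@[u,v,1]*z
    return (np.linalg.inv(c['view'])@[*p,1])[:3]
def cloud(c):
    v,u=np.mgrid[:480,:640];z=c['z_map'];K=c['K']
    P=np.stack([(u-K[0,2])/K[0,0]*z,(v-K[1,2])/K[1,1]*z,z,np.ones_like(z)],-1)
    return (P@np.linalg.inv(c['view']).T)[...,:3]
E
python3 - <<'E'
from h import *
for n in('scene','top'):
    c=cap(n);cv2.imwrite(f'pics/{n}0.png',c['img'][...,::-1]);print(np.linalg.inv(c['view'])[:3,3])
print(robot.sense())
E
```

```text
[0.91501166 0.42012945 0.89398269]
[0.46833732 0.04939328 1.00476439]
{'time_s': 0.1, 'q': array([ 9.01578725e-01,  3.13364796e-01,  1.49833315e+00, -7.08600358e-06,
        1.33097601e+00, -2.23358023e-01]), 'dq': array([-0.00074244, -0.00300457, -0.00213694,  0.0006371 ,  0.00042526,
       -0.00124704]), 'joint_torque': array([ 1.55406422e-03, -4.02818263e+01, -2.52642560e+01,  6.95472769e-02,
        3.42320243e-02,  3.90100453e-06]), 'eef_pos': array([0.22625882, 0.47351345, 0.23824379]), 'ee_rot': array([-3.14053668e+00, -2.32804823e-04,  2.69573464e+00]), 'force': array([ 0.19550065, -0.1938194 , -0.25294866]), 'wrist_torque': array([ 0.01126743, -0.01316178, -0.02222686]), 'finger_force': 0.0, 'gripper_width': 1.0006893291726746}
```

View pics/scene0.png

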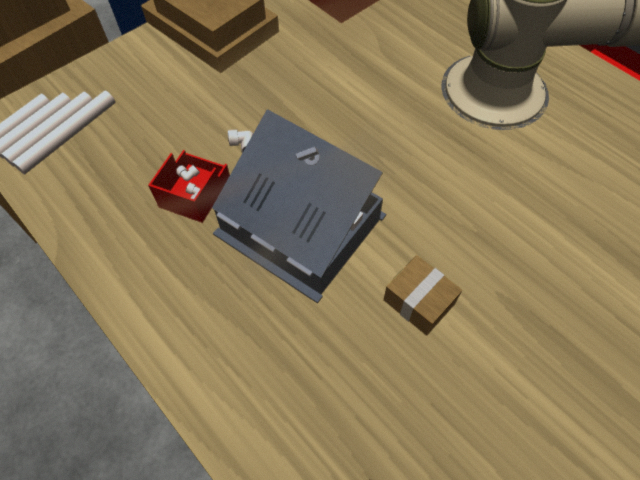

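View pics/top0.png

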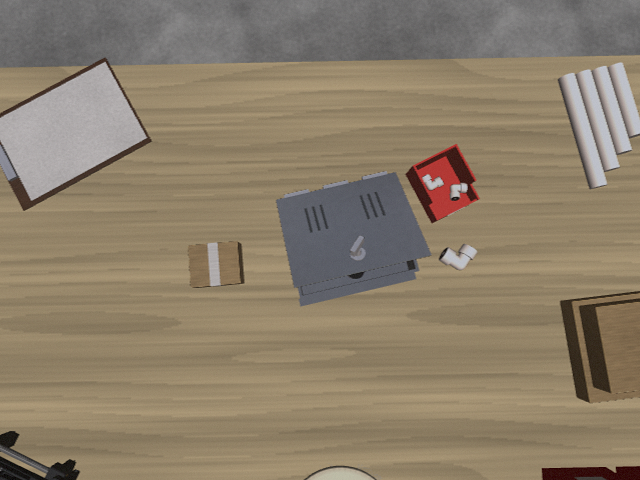

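The scene view shows the cover partly open, with the stud near (307,155). In the top view the cover's corners are at about (277,200), (397,172), (430,255) and (295,287). The stud wing is at (357,245), the elbow at (458,257), the bin at (443,183) and the carton at (215,264).

Run:
```python
from h import *
c=dict(np.load('top.npz'));P=cloud(c)
m=np.zeros((480,640),np.uint8);cv2.fillPoly(m,[np.array([[282,204],[393,178],[422,252],[298,280]])],1)
Q=P[m>0]
for _ in range(4):
    mu=Q.mean(0);n=np.linalg.svd(Q-mu,full_matrices=False)[2][2];n*=np.sign(n[2]);Q=P[m>0];d=(Q-mu)@n;Q=Q[abs(d)<.004]
ang=np.arccos(n[2]);print('n',n,'angle',ang,'yaw?',np.arctan2(-n[1],-n[0]))
# all pixels on plane -> cover outline
d=(P-mu)@n;M=((abs(d)<.005)&(P[...,2]>.06)&(cv2.dilate(m,np.ones((25,25)))>0)).astype(np.uint8)
M=cv2.morphologyEx(M,cv2.MORPH_CLOSE,np.ones((9,9)))
ex=np.array([n[0],n[1],0]);ex*=1/np.linalg.norm(ex)   # horizontal
R3=np.array([0,0,1.]);yax=np.cross(R3,ex);xp=np.cross(yax,n)
pts=P[M>0];A=np.c_[(pts-mu)@xp,(pts-mu)@yax].astype(np.float32)
r=cv2.minAreaRect(A);print('rect',r);
for b in cv2.boxPoints(r): print(mu+b[0]*xp+b[1]*yax)
# wing: points above plane
W=P[(d>.012)&(d<.045)&(m>0)];D=d[(d>.012)&(d<.045)&(m>0)]
print('wing',len(W),W.mean(0),D.max(),W.max(0),W.min(0))
T=W[D>.028];print('top',len(T),T.mean(0));B=np.c_[(T-mu)@xp,(T-mu)@yax].astype(np.float32);print(cv2.minAreaRect(B), xp,yax)
for nme,(u0,u1,v0,v1) in dict(bin=(405,480,145,222),elbow=(438,480,240,272),carton=(185,245,240,290)).items():
    q=P[v0:v1,u0:u1].reshape(-1,3);q=q[q[:,2]>.012];print(nme,q.min(0),q.max(0))
```

```text
n [0.66388893 0.12280625 0.73767887] angle 0.741170398417274 yaw? -2.9586801206635664
rect ((-0.3038652837276459, -0.015109077095985413), (0.7000794410705566, 0.24578066170215607), 2.563603401184082)
[ 0.08562585 -0.02140074  0.57951517]
[ 0.13826149 -0.26136434  0.57209298]
[ 0.63987623 -0.13673093  0.09990617]
[0.58724059 0.10323267 0.10732835]
wing 1635 [ 0.6388323 -0.0234161  0.1034573] 0.024676588360395754 [0.68173536 0.1019585  0.20317146] [ 0.52844932 -0.12487508  0.08306318]
top 0 [nan nan nan]
((0.0, 0.0), (0.0, 0.0), 0.0) [ 0.72537298  0.13417957 -0.67515175] [-0.18189429  0.98331809  0.        ]
bin [ 0.46833732 -0.30181199  0.01204274] [0.75073112 0.04939328 1.00476439]
elbow [ 0.46833732 -0.29770012  0.01231614] [0.55419609 0.04939328 1.00476439]
carton [0.46833732 0.04939328 0.0127619 ] [0.56615924 0.29353759 1.00476439]<stdin>:19: RuntimeWarning: Mean of empty slice.
  ret = um.true_divide(
```

Run:
```python
from h import *
c=dict(np.load('top.npz'));P=cloud(c);P[c['z_map']<=0]=np.nan
m=np.zeros((480,640),np.uint8);cv2.fillPoly(m,[np.array([[282,204],[393,178],[422,252],[298,280]])],1)
ok=(m>0)&np.isfinite(P[...,0]);print(m.sum(),ok.sum())
Q0=Q=P[ok]
for t in(.03,.015,.006,.004,.004,.004):
    mu=np.median(Q,0) if t>.02 else Q.mean(0);n=np.linalg.svd(Q-mu,full_matrices=False)[2][2];n*=np.sign(n[2]);Q=Q0[abs((Q0-mu)@n)<t]
print('n',n,'angle',np.arccos(n[2]),'yaw',np.arctan2(n[1],n[0]),len(Q),mu)
d=(P-mu)@n;big=cv2.dilate(m,np.ones((25,25)))>0
M=((abs(d)<.005)&(P[...,2]>.07)&big).astype(np.uint8)
ex=np.array([n[0],n[1],0])/np.hypot(*n[:2]);yax=np.cross([0,0,1],ex);xp=np.cross(yax,n)
pts=P[M>0];A=np.c_[(pts-mu)@xp,(pts-mu)@yax]
print('ranges',np.percentile(A,[.5,99.5],axis=0),'z',pts[:,2].min(),pts[:,2].max())
r=cv2.minAreaRect(A.astype(np.float32));print('rect',r)
for b in cv2.boxPoints(r): print(mu+b[0]*xp+b[1]*yax)
s=ok&(d>.012)&(d<.045);W=P[s];print('wing',len(W),d[s].max(),'off',((W-mu)@xp).mean(),((W-mu)@yax).mean(), W.mean(0))
v,u=np.where(s);print(u.min(),u.max(),v.min(),v.max());
T=W[d[s]>.028]
if len(T)>4:
    print(len(T),T.mean(0),cv2.minAreaRect(np.c_[(T-mu)@xp,(T-mu)@yax].astype(np.float32)))
for nme,(u0,u1,v0,v1) in dict(bin=(405,480,145,222),elbow=(438,480,240,272),carton=(185,245,240,290)).items():
    q=P[v0:v1,u0:u1].reshape(-1,3);q=q[q[:,2]>.012];print(nme,q.min(0),q.max(0))
```

```text
9613 9586
n [0.4946105  0.10632726 0.86258621] angle 0.5304367267895557 yaw 0.21174910732139268 9394 [ 0.57792619 -0.02376327  0.13541923]
ranges [[-0.09551302 -0.12249894]
 [ 0.11399406  0.1204489 ]] z 0.0753038880994934 0.18693391110060942
rect ((0.010574303567409515, -0.0014380961656570435), (0.24625058472156525, 0.21510626375675201), 89.96133422851562)
[ 0.5222362  -0.16306987  0.18452382]
[ 0.70367012 -0.12421519  0.07569941]
[0.65205573 0.1165654  0.07561534]
[0.4706218  0.07771073 0.18443975]
wing 172 0.03731570046061209 off -0.06310815188151146 -0.0003349061189905627 [ 0.53944326 -0.03237857  0.1929252 ]
350 364 235 256
119 [ 0.54219257 -0.03175972  0.19539921] ((-0.060326170176267624, -0.0008729454129934311), (0.010235794819891453, 0.03664632514119148), 46.73640823364258)
bin [ 0.58700151 -0.30181199  0.01204274] [ 0.75073112 -0.12694085  0.14742338]
elbow [ 0.50172612 -0.29770012  0.01231614] [ 0.55419609 -0.22043138  0.03754521]
carton [0.47566079 0.18814445 0.0127619 ] [0.56615924 0.29353759 0.06603929]
```

>>> play_rows(
  plan=[
    {"hand": 0,"dx": 18,"dy": -29,"dz": -1},
    {"hand": 0,"dx": 18,"dy": -29,"dz": -1},
    {"hand": 0,"dx": 18,"dy": -29,"dz": -1},
    {"hand": 0,"dx": 18,"dy": -29,"dz": -1},
    {"hand": 0,"dx": 18,"dy": -29,"dz": -1},
    {"hand": 0,"dx": 18,"dy": -29,"dz": -1},
    {"hand": 0,"dx": 18,"dy": -29,"dz": -1},
    {"hand": 0,"dx": 18,"dy": -29,"dz": -1},
    {"hand": 0,"dx": 18,"dy": -29,"dz": -1},
    {"hand": 0,"dx": 18,"dy": -29,"dz": -1},
    {"hand": 0,"dx": 18,"dy": -29,"dz": -1},
    {"hand": 0,"dx": 18,"dy": -29,"dz": -1},
  ],
  squeeze=40,
)

```text
validation failed for argument at $.pl...
```

>>> play_rows(
  plan=[
    {"hand": 0,"dx": 18,"dy": -29,"dz": -5},
    {"hand": 0,"dx": 18,"dy": -29,"dz": -5},
    {"hand": 0,"dx": 16,"dy": -29,"dz": -5},
    {"hand": 0},
    {"hand": 0},
  ],
)

```text
validation failed for argument at $.pl...
```

>>> play_rows(
  plan=[
    {"hand": 0,"dx": 18,"dy": -29,"dz": -1,"ax": 0,"ay": 0,"az": 0},
    {"hand": 0,"dx": 18,"dy": -29,"dz": -1,"ax": 0,"ay": 0,"az": 0},
    {"hand": 0,"dx": 18,"dy": -29,"dz": -1,"ax": 0,"ay": 0,"az": 0},
    {"hand": 0,"dx": 18,"dy": -29,"dz": -1,"ax": 0,"ay": 0,"az": 0},
    {"hand": 0,"dx": 18,"dy": -29,"dz": -1,"ax": 0,"ay": 0,"az": 0},
    {"hand": 0,"dx": 18,"dy": -29,"dz": -1,"ax": 0,"ay": 0,"az": 0},
    {"hand": 0,"dx": 18,"dy": -29,"dz": -1,"ax": 0,"ay": 0,"az": 0},
    {"hand": 0,"dx": 18,"dy": -29,"dz": -1,"ax": 0,"ay": 0,"az": 0},
    {"hand": 0,"dx": 18,"dy": -29,"dz": -1,"ax": 0,"ay": 0,"az": 0},
    {"hand": 0,"dx": 18,"dy": -29,"dz": -1,"ax": 0,"ay": 0,"az": 0},
    {"hand": 0,"dx": 18,"dy": -29,"dz": -1,"ax": 0,"ay": 0,"az": 0},
    {"hand": 0,"dx": 18,"dy": -29,"dz": -1,"ax": 0,"ay": 0,"az": 0},
  ],
  squeeze=40,
)

```text
time_s: 1.1
eef_pos: [0.4428, 0.1241, 0.2266]
ee_rot: [-3.141, -0.0, 2.696]
force: [1.0, 0.6, 0.3]
gripper_width: 0.118
finger_force: 0.0
```

>>> play_rows(
  plan=[
    {"hand": 0,"dx": 17,"dy": -29,"dz": -5,"ax": 0,"ay": 0,"az": 0},
    {"hand": 0,"dx": 17,"dy": -28,"dz": -5,"ax": 0,"ay": 0,"az": 0},
    {"hand": 0,"dx": 17,"dy": -28,"dz": -10,"ax": 0,"ay": 0,"az": 0},
    {"hand": 0,"dx": 0,"dy": 0,"dz": -10,"ax": 0,"ay": 0,"az": 0},
    {"hand": 0,"dx": 0,"dy": 0,"dz": -10,"ax": 0,"ay": 0,"az": 0},
    {"hand": 0,"dx": 0,"dy": 0,"dz": -10,"ax": 0,"ay": 0,"az": 0},
    {"hand": 0,"dx": 0,"dy": 0,"dz": -10,"ax": 0,"ay": 0,"az": 0},
    {"hand": 0,"dx": 0,"dy": 0,"dz": -10,"ax": 0,"ay": 0,"az": 0},
    {"hand": 0,"dx": 0,"dy": 0,"dz": -10,"ax": 0,"ay": 0,"az": 0},
  ],
)

```text
time_s: 1.85
eef_pos: [0.4931, 0.0415, 0.1459]
ee_rot: [3.141, 0.0, 2.697]
force: [0.1, -0.2, 2.0]
gripper_width: 0.009
finger_force: 0.6
```

>>> play_rows(
  plan=[
    {"hand": 0,"dx": 0,"dy": 0,"dz": -10,"ax": 0,"ay": 0,"az": 0},
    {"hand": 0,"dx": 0,"dy": 0,"dz": -10,"ax": 0,"ay": 0,"az": 0},
    {"hand": 0,"dx": 0,"dy": 0,"dz": -10,"ax": 0,"ay": 0,"az": 0},
    {"hand": 0,"dx": 0,"dy": 0,"dz": -8,"ax": 0,"ay": 0,"az": 0},
    {"hand": 0,"dx": 0,"dy": 0,"dz": -8,"ax": 0,"ay": 0,"az": 0},
    {"hand": 0,"dx": 0,"dy": 0,"dz": -6,"ax": 0,"ay": 0,"az": 0},
    {"hand": 0,"dx": 0,"dy": 0,"dz": -5,"ax": 0,"ay": 0,"az": 0},
    {"hand": 0,"dx": 0,"dy": 0,"dz": -4,"ax": 0,"ay": 0,"az": 0},
    {"hand": 0,"dx": 0,"dy": 0,"dz": -3,"ax": 0,"ay": 0,"az": 0},
    {"hand": 0,"dx": 0,"dy": 0,"dz": 0,"ax": 0,"ay": 0,"az": 0},
  ],
)

```text
time_s: 2.68
eef_pos: [0.4933, 0.0407, 0.0823]
ee_rot: [-3.142, -0.0, 2.696]
force: [0.2, 0.6, 0.4]
gripper_width: 0.005
finger_force: 0.0
```

>>> play_rows(
  plan=[
    {"hand": 0,"dx": 0,"dy": 0,"dz": -2,"ax": 0,"ay": 0,"az": 0},
    {"hand": 0,"dx": 0,"dy": 0,"dz": -1,"ax": 0,"ay": 0,"az": 0},
    {"hand": 0,"dx": 0,"dy": 0,"dz": 0,"ax": 0,"ay": 0,"az": 0},
  ],
)

```text
time_s: 2.93
eef_pos: [0.4936, 0.0407, 0.0804]
ee_rot: [3.141, 0.001, 2.696]
force: [-3.9, -0.5, 5.1]
gripper_width: 0.002
finger_force: 3.0
```

>>> play_rows(
  plan=[
    {"hand": 0,"dx": 0,"dy": 0,"dz": -1,"ax": 0,"ay": 0,"az": 0},
    {"hand": 0,"dx": 0,"dy": 0,"dz": 0,"ax": 0,"ay": 0,"az": 0},
  ],
)

```text
time_s: 3.1
eef_pos: [0.4937, 0.0407, 0.0803]
ee_rot: [3.141, 0.001, 2.696]
force: [-6.1, -0.1, 17.1]
gripper_width: 0.002
finger_force: 8.4
```

>>> play_rows(
  plan=[
    {"hand": 0,"dx": 0,"dy": 0,"dz": 20,"ax": 0,"ay": 0,"az": 0},
    {"hand": 20,"dx": 0,"dy": 0,"dz": 40,"ax": 0,"ay": 0,"az": 0},
    {"hand": 30,"dx": -10,"dy": 39,"dz": 10,"ax": 0,"ay": 0,"az": 0},
    {"hand": 30,"dx": -10,"dy": 40,"dz": 0,"ax": 0,"ay": 0,"az": 0},
    {"hand": 30,"dx": -10,"dy": 40,"dz": 0,"ax": 0,"ay": 0,"az": 0},
    {"hand": 30,"dx": 0,"dy": 0,"dz": 0,"ax": 0,"ay": 0,"az": 0},
  ],
)

```text
time_s: 3.6
eef_pos: [0.4615, 0.1648, 0.1492]
ee_rot: [3.14, -0.0, 2.701]
force: [0.6, 0.7, 0.0]
gripper_width: 0.334
finger_force: 0.0
```

Run:
```python
from h import *
c=cap('top');im=c['img'][190:330,270:450,::-1];cv2.imwrite('pics/top1.png',cv2.resize(im,None,fx=4,fy=4,interpolation=cv2.INTER_CUBIC))
P=cloud(c);P[c['z_map']<=0]=np.nan;R=P[180:300,260:440];z=R[...,2]
C=R[(z>.074)&(z<.086)];print('cover z',np.median(C[:,2]));r=cv2.minAreaRect(C[:,:2].astype(np.float32));print(r,cv2.boxPoints(r))
W=R[(z>.103)&(z<.125)&(np.hypot(R[...,0]-.5015,R[...,1]+.0416)<.05)];print(len(W),W.mean(0),cv2.minAreaRect(W[:,:2].astype(np.float32)))
e=np.linalg.svd(W[:,:2]-W[:,:2].mean(0))[2][0] ;print('wing yaw',np.arctan2(e[1],e[0]),np.median(W[:,2]))
s=robot.sense();print(s['time_s'],s['eef_pos'],s['force'])
```

```text
cover z 0.08023917601486397
((0.5791218280792236, -0.05591315031051636), (0.21496762335300446, 0.3064429461956024), 12.055625915527344) [[ 0.44200653  0.07147986]
 [ 0.5060106  -0.22820456]
 [ 0.7162371  -0.18330616]
 [ 0.65223306  0.11637826]]
104 [ 0.50272986 -0.04067757  0.11372911] ((0.5026455521583557, -0.0408550463616848), (0.00985418725758791, 0.035539932548999786), 58.59994888305664)
wing yaw 2.597529998722189 0.11386189747351677
3.65 [0.46246124 0.16239742 0.14903921] [-0.02706411 -1.35321837 -0.6301826 ]
```

View pics/top1.png

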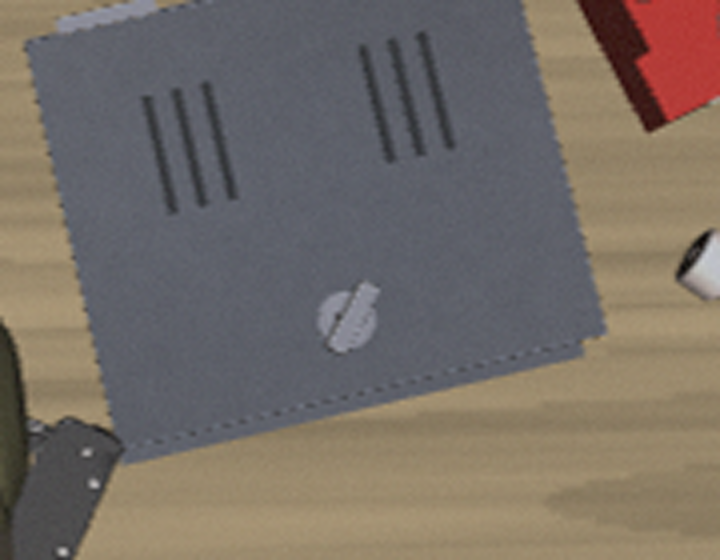

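The cover lies shut (top face at z = 0.080). The wing, near crop pixel (350,318), measures (0.503, -0.041, top 0.114) with yaw 2.60, so I'll approach to grasp it.

>>> play_rows(
  plan=[
    {"hand": 30,"dx": 7,"dy": -34,"dz": 0,"ax": 0,"ay": 0,"az": -0.05},
    {"hand": 30,"dx": 7,"dy": -34,"dz": 0,"ax": 0,"ay": 0,"az": -0.05},
    {"hand": 30,"dx": 7,"dy": -34,"dz": 0,"ax": 0,"ay": 0,"az": 0},
    {"hand": 30,"dx": 7,"dy": -34,"dz": 0,"ax": 0,"ay": 0,"az": 0},
    {"hand": 30,"dx": 6,"dy": -34,"dz": 0,"ax": 0,"ay": 0,"az": 0},
    {"hand": 30,"dx": 6,"dy": -33,"dz": 0,"ax": 0,"ay": 0,"az": 0},
    {"hand": 30,"dx": 0,"dy": 0,"dz": 0,"ax": 0,"ay": 0,"az": 0},
    {"hand": 30,"dx": 0,"dy": 0,"dz": 0,"ax": 0,"ay": 0,"az": 0},
  ],
)

```text
time_s: 4.32
eef_pos: [0.5034, -0.0455, 0.1485]
ee_rot: [-3.142, -0.0, 2.592]
force: [-0.0, -0.5, 0.2]
gripper_width: 0.337
finger_force: 0.0
```

>>> play_rows(
  plan=[
    {"hand": 30,"dx": -1,"dy": 4.5,"dz": -12,"ax": 0,"ay": 0,"az": 0},
    {"hand": 30,"dx": 0,"dy": 0,"dz": -13,"ax": 0,"ay": 0,"az": 0},
    {"hand": 30,"dx": 0,"dy": 0,"dz": -13,"ax": 0,"ay": 0,"az": 0},
    {"hand": 30,"dx": 0,"dy": 0,"dz": -12,"ax": 0,"ay": 0,"az": 0},
    {"hand": 30,"dx": 0,"dy": 0,"dz": 0,"ax": 0,"ay": 0,"az": 0},
    {"hand": 0,"dx": 0,"dy": 0,"dz": 0,"ax": 0,"ay": 0,"az": 0},
    {"hand": 0,"dx": 0,"dy": 0,"dz": 0,"ax": 0,"ay": 0,"az": 0},
    {"hand": 0,"dx": 0,"dy": 0,"dz": 0,"ax": 0,"ay": 0,"az": 0},
    {"hand": 0,"dx": 0,"dy": 0,"dz": 0,"ax": 0,"ay": 0,"az": 0},
    {"hand": 0,"dx": 0,"dy": 0,"dz": 0,"ax": 0,"ay": 0,"az": 0},
  ],
  squeeze=40,
)

```text
time_s: 5.15
eef_pos: [0.5031, -0.0384, 0.0996]
ee_rot: [3.14, 0.002, 2.596]
force: [2.6, 4.8, 1.8]
gripper_width: 0.111
finger_force: 40.0
```

>>> play_rows(
  plan=[
    {"hand": 0,"dx": 0.5,"dy": 1.5,"dz": 0,"ax": 0,"ay": 0,"az": 0.08},
    {"hand": 0,"dx": 0,"dy": 0,"dz": 0,"ax": 0,"ay": 0,"az": 0},
    {"hand": 0,"dx": 0,"dy": 0,"dz": 0,"ax": 0,"ay": 0,"az": 0},
  ],
)

```text
time_s: 5.4
eef_pos: [0.5031, -0.0382, 0.0994]
ee_rot: [-3.14, 0.002, 2.676]
force: [-2.0, -5.2, 2.8]
gripper_width: 0.111
finger_force: 40.0
```

>>> play_rows(
  plan=[
    {"hand": 0,"dx": 0,"dy": 0,"dz": -1.5,"ax": 0,"ay": 0,"az": 0},
    {"hand": 0,"dx": 0,"dy": 0,"dz": -1,"ax": 0,"ay": 0,"az": 0},
    {"hand": 0,"dx": 0,"dy": 0,"dz": 0,"ax": 0,"ay": 0,"az": 0},
    {"hand": 0,"dx": 0,"dy": 0,"dz": 0,"ax": 0,"ay": 0,"az": 0},
  ],
)

```text
time_s: 5.73
eef_pos: [0.5031, -0.0382, 0.0973]
ee_rot: [-3.14, 0.002, 2.676]
force: [-4.1, -4.5, 8.7]
gripper_width: 0.106
finger_force: 40.0
```

>>> play_rows(
  plan=[
    {"hand": 0,"dx": -0.2,"dy": -0.7,"dz": -1,"ax": 0,"ay": 0,"az": 0},
    {"hand": 0,"dx": 0,"dy": 0,"dz": 0,"ax": 0,"ay": 0,"az": 0},
    {"hand": 0,"dx": 0,"dy": 0,"dz": 0,"ax": 0,"ay": 0,"az": 0},
  ],
)

```text
time_s: 5.98
eef_pos: [0.5031, -0.0383, 0.0966]
ee_rot: [-3.141, 0.002, 2.676]
force: [-2.6, 0.5, 10.5]
gripper_width: 0.113
finger_force: 40.0
```

>>> play_rows(
  plan=[
    {"hand": 0,"dx": 0,"dy": 0,"dz": 0,"ax": 0,"ay": 0,"az": 0.05},
    {"hand": 0,"dx": 0,"dy": 0,"dz": 0,"ax": 0,"ay": 0,"az": 0.05},
    {"hand": 0,"dx": 0,"dy": 0,"dz": 0,"ax": 0,"ay": 0,"az": 0.05},
    {"hand": 0,"dx": 0,"dy": 0,"dz": 0,"ax": 0,"ay": 0,"az": 0},
  ],
)

```text
time_s: 6.32
eef_pos: [0.5029, -0.0386, 0.0959]
ee_rot: [-3.141, 0.001, 2.827]
force: [-1.8, -4.0, 4.1]
gripper_width: 0.107
finger_force: 40.0
```

>>> play_rows(
  plan=[
    {"hand": 0,"dx": 0,"dy": 0,"dz": 0,"ax": 0,"ay": 0,"az": 0.05},
    {"hand": 0,"dx": 0,"dy": 0,"dz": 0,"ax": 0,"ay": 0,"az": 0.05},
    {"hand": 0,"dx": 0,"dy": 0,"dz": 0,"ax": 0,"ay": 0,"az": 0.05},
    {"hand": 0,"dx": 0,"dy": 0,"dz": 0,"ax": 0,"ay": 0,"az": 0},
  ],
)

```text
time_s: 6.65
eef_pos: [0.5029, -0.0389, 0.0957]
ee_rot: [-3.14, 0.001, 2.977]
force: [-2.0, -6.6, 3.9]
gripper_width: 0.109
finger_force: 40.0
```

>>> play_rows(
  plan=[
    {"hand": 0,"dx": -0.2,"dy": -0.6,"dz": -1,"ax": 0,"ay": 0,"az": 0},
    {"hand": 0,"dx": 0,"dy": 0,"dz": 0,"ax": 0,"ay": 0,"az": 0},
    {"hand": 0,"dx": 0,"dy": 0,"dz": 0,"ax": 0,"ay": 0,"az": 0},
  ],
)

```text
time_s: 6.9
eef_pos: [0.5028, -0.039, 0.0945]
ee_rot: [-3.141, 0.001, 2.975]
force: [0.1, -3.3, 4.7]
gripper_width: 0.11
finger_force: 40.0
```

>>> play_rows(
  plan=[
    {"hand": 0,"dx": 0,"dy": -0.3,"dz": -2,"ax": 0,"ay": 0,"az": 0},
    {"hand": 0,"dx": 0,"dy": 0,"dz": -2,"ax": 0,"ay": 0,"az": 0},
    {"hand": 0,"dx": 0,"dy": 0,"dz": 0,"ax": 0,"ay": 0,"az": 0},
    {"hand": 0,"dx": 0,"dy": 0,"dz": 0,"ax": 0,"ay": 0,"az": 0},
  ],
)

```text
time_s: 7.23
eef_pos: [0.5028, -0.039, 0.0905]
ee_rot: [-3.141, 0.001, 2.975]
force: [0.1, -2.7, 5.4]
gripper_width: 0.11
finger_force: 40.0
```

>>> play_rows(
  plan=[
    {"hand": 0,"dx": 0,"dy": 0,"dz": -2,"ax": 0,"ay": 0,"az": 0},
    {"hand": 0,"dx": 0,"dy": 0,"dz": -1.5,"ax": 0,"ay": 0,"az": 0},
    {"hand": 0,"dx": 0,"dy": 0,"dz": 0,"ax": 0,"ay": 0,"az": 0},
    {"hand": 0,"dx": 0,"dy": 0,"dz": 0,"ax": 0,"ay": 0,"az": 0},
  ],
)

```text
time_s: 7.57
eef_pos: [0.5028, -0.039, 0.0871]
ee_rot: [-3.141, 0.001, 2.975]
force: [0.3, -3.1, 6.8]
gripper_width: 0.111
finger_force: 40.0
```

>>> play_rows(
  plan=[
    {"hand": 0,"dx": 0,"dy": 0,"dz": -1,"ax": 0,"ay": 0,"az": 0},
    {"hand": 0,"dx": 0,"dy": 0,"dz": -1,"ax": 0,"ay": 0,"az": 0},
    {"hand": 0,"dx": 0,"dy": 0,"dz": 0,"ax": 0,"ay": 0,"az": 0},
    {"hand": 0,"dx": 0,"dy": 0,"dz": 0,"ax": 0,"ay": 0,"az": 0},
  ],
)

```text
time_s: 7.9
eef_pos: [0.503, -0.039, 0.0863]
ee_rot: [-3.141, 0.002, 2.975]
force: [-5.8, -1.8, 18.6]
gripper_width: 0.11
finger_force: 40.0
```

>>> play_rows(
  plan=[
    {"hand": 0,"dx": 0,"dy": 0,"dz": 0,"ax": 0,"ay": 0,"az": -0.1},
    {"hand": 0,"dx": 0,"dy": 0,"dz": 0,"ax": 0,"ay": 0,"az": -0.1},
    {"hand": 0,"dx": 0,"dy": 0,"dz": 0,"ax": 0,"ay": 0,"az": -0.1},
    {"hand": 0,"dx": 0,"dy": 0,"dz": 0,"ax": 0,"ay": 0,"az": -0.1},
    {"hand": 0,"dx": 0,"dy": 0,"dz": 0,"ax": 0,"ay": 0,"az": -0.1},
    {"hand": 0,"dx": 0,"dy": 0,"dz": 0,"ax": 0,"ay": 0,"az": 0},
    {"hand": 0,"dx": 0,"dy": 0,"dz": 0,"ax": 0,"ay": 0,"az": 0},
  ],
)

```text
time_s: 8.48
eef_pos: [0.5033, -0.0381, 0.0863]
ee_rot: [3.139, 0.002, 2.475]
force: [-1.9, 4.0, 17.9]
gripper_width: 0.111
finger_force: 40.0
```

```bash
python3 -c "
from h import *
s=robot.sense();print(s['wrist_torque'],s['q'],s['force'])"
```

```text
[ 0.65296458  0.3693877  -0.03110775] [-0.30888262  0.44726152  1.74411425  0.00219115  0.94791723 -1.21401217] [-1.93251095  3.95966929 17.93148675]
```

>>> play_rows(
  plan=[
    {"hand": 0,"dx": 0,"dy": 0.5,"dz": 0,"ax": 0,"ay": 0,"az": -0.1},
    {"hand": 0,"dx": 0,"dy": 0,"dz": 0,"ax": 0,"ay": 0,"az": -0.1},
    {"hand": 0,"dx": 0,"dy": 0,"dz": 0,"ax": 0,"ay": 0,"az": -0.1},
    {"hand": 0,"dx": 0,"dy": 0,"dz": 0,"ax": 0,"ay": 0,"az": -0.1},
    {"hand": 0,"dx": 0,"dy": 0,"dz": 0,"ax": 0,"ay": 0,"az": -0.1},
    {"hand": 0,"dx": 0,"dy": 0,"dz": 0,"ax": 0,"ay": 0,"az": -0.1},
    {"hand": 0,"dx": 0,"dy": 0,"dz": 0,"ax": 0,"ay": 0,"az": -0.1},
    {"hand": 0,"dx": 0,"dy": 0,"dz": 0,"ax": 0,"ay": 0,"az": -0.1},
    {"hand": 0,"dx": 0,"dy": 0,"dz": 0,"ax": 0,"ay": 0,"az": -0.1},
    {"hand": 0,"dx": 0,"dy": 0,"dz": 0,"ax": 0,"ay": 0,"az": 0},
    {"hand": 0,"dx": 0,"dy": 0,"dz": 0,"ax": 0,"ay": 0,"az": 0},
  ],
)

```text
time_s: 9.4
eef_pos: [0.5051, -0.0372, 0.0864]
ee_rot: [3.134, -0.001, 1.574]
force: [9.3, 9.5, 11.8]
gripper_width: 0.106
finger_force: 40.0
```

```bash
python3 -c "
from h import *
s=robot.sense();print(s['wrist_torque'],s['q'],s['force'])"
```

```text
[ 1.34801931 -1.26538116  0.00798522] [-0.30710464  0.44787739  1.74256598  0.00453243  0.94439901 -0.31311395] [ 9.25927632  9.53215063 11.75494448]
```

>>> play_rows(
  plan=[
    {"hand": 0,"dx": 1,"dy": 1,"dz": -0.3,"ax": 0,"ay": 0,"az": 0},
    {"hand": 0,"dx": 0,"dy": 0,"dz": 0,"ax": 0,"ay": 0,"az": -0.05},
    {"hand": 0,"dx": 0,"dy": 0,"dz": 0,"ax": 0,"ay": 0,"az": -0.05},
    {"hand": 0,"dx": 0,"dy": 0,"dz": 0,"ax": 0,"ay": 0,"az": 0},
    {"hand": 0,"dx": 0,"dy": 0,"dz": 0,"ax": 0,"ay": 0,"az": 0},
  ],
)

```text
time_s: 9.82
eef_pos: [0.5055, -0.037, 0.0863]
ee_rot: [3.136, -0.001, 1.475]
force: [3.1, 4.3, 15.8]
gripper_width: 0.112
finger_force: 40.0
```

```bash
python3 -c "
from h import *
s=robot.sense();print(s['wrist_torque'],s['q'],s['force'])"
```

```text
[ 0.43727637 -0.37072349 -0.0067182 ] [-0.30553162  0.44949505  1.74035131  0.00225157  0.94619079 -0.21077327] [ 3.10461968  4.34662437 15.77307264]
```

>>> play_rows(
  plan=[
    {"hand": 0,"dx": 0,"dy": 0,"dz": 0,"ax": 0,"ay": 0,"az": -0.06},
    {"hand": 0,"dx": 0,"dy": 0,"dz": 0,"ax": 0,"ay": 0,"az": -0.06},
    {"hand": 0,"dx": 0,"dy": 0,"dz": 0,"ax": 0,"ay": 0,"az": 0},
    {"hand": 0,"dx": 0,"dy": 0,"dz": 0,"ax": 0,"ay": 0,"az": 0},
  ],
)

```text
time_s: 10.15
eef_pos: [0.5058, -0.037, 0.0864]
ee_rot: [3.135, -0.001, 1.355]
force: [5.1, 2.7, 15.1]
gripper_width: 0.109
finger_force: 40.0
```

```bash
python3 -c "
from h import *
s=robot.sense();print(s['wrist_torque'],s['q'],s['force'])"
```

```text
[ 0.3877679  -0.60606036 -0.01049363] [-0.30548839  0.44960519  1.74005077  0.00242517  0.94560098 -0.09072099] [ 5.08628216  2.72873216 15.10832944]
```

>>> play_rows(
  plan=[
    {"hand": 0,"dx": 0.5,"dy": 0,"dz": 0,"ax": 0,"ay": 0,"az": -0.05},
    {"hand": 0,"dx": 0,"dy": 0,"dz": 0,"ax": 0,"ay": 0,"az": -0.05},
    {"hand": 0,"dx": 0,"dy": 0,"dz": 0,"ax": 0,"ay": 0,"az": 0},
    {"hand": 0,"dx": 0,"dy": 0,"dz": 0,"ax": 0,"ay": 0,"az": 0},
  ],
)

```text
time_s: 10.48
eef_pos: [0.506, -0.0371, 0.0863]
ee_rot: [3.136, -0.002, 1.255]
force: [3.9, 3.2, 15.8]
gripper_width: 0.112
finger_force: 40.0
```

```bash
python3 -c "
from h import *
s=robot.sense();print(s['wrist_torque'],s['q'],s['force'])"
```

```text
[ 0.40881635 -0.3458803   0.01358908] [-0.30527463  0.4504121   1.73881917  0.0021338   0.94658095  0.00949116] [ 3.94591561  3.15659187 15.75615103]
```

>>> play_rows(
  plan=[
    {"hand": 0,"dx": 0.3,"dy": 0.2,"dz": 0,"ax": 0,"ay": 0,"az": -0.03},
    {"hand": 0,"dx": 0,"dy": 0,"dz": 0,"ax": 0,"ay": 0,"az": -0.03},
    {"hand": 0,"dx": 0,"dy": 0,"dz": 0,"ax": 0,"ay": 0,"az": 0},
    {"hand": 0,"dx": 0,"dy": 0,"dz": 0,"ax": 0,"ay": 0,"az": 0},
  ],
)

```text
time_s: 10.82
eef_pos: [0.5062, -0.0371, 0.0863]
ee_rot: [3.136, -0.002, 1.195]
force: [1.9, 1.0, 16.0]
gripper_width: 0.111
finger_force: 40.0
```

```bash
python3 -c "
from h import *
s=robot.sense();print(s['wrist_torque'],s['q'],s['force'])"
```

```text
[ 0.1637108  -0.23684335  0.1954619 ] [-3.04881177e-01  4.50934111e-01  1.73800541e+00  1.49705805e-03
  9.47142045e-01  6.97457318e-02] [ 1.93076885  1.02509332 16.00641397]
```

A torque of 0.2 Nm shows the stud is at its end stop. I'll back off about 0.1 rad, then ease up and test the catch.

>>> play_rows(
  plan=[
    {"hand": 0,"dx": 0,"dy": 0,"dz": 0,"ax": 0,"ay": 0,"az": 0.05},
    {"hand": 0,"dx": 0,"dy": 0,"dz": 0,"ax": 0,"ay": 0,"az": 0.05},
    {"hand": 0,"dx": 0,"dy": 0,"dz": 2,"ax": 0,"ay": 0,"az": 0},
    {"hand": 0,"dx": 0,"dy": 0,"dz": 2,"ax": 0,"ay": 0,"az": 0},
    {"hand": 0,"dx": 0,"dy": 0,"dz": 2,"ax": 0,"ay": 0,"az": 0},
    {"hand": 0,"dx": 0,"dy": 0,"dz": 0,"ax": 0,"ay": 0,"az": 0},
    {"hand": 0,"dx": 0,"dy": 0,"dz": 0,"ax": 0,"ay": 0,"az": 0},
  ],
)

```text
time_s: 11.4
eef_pos: [0.5059, -0.037, 0.0913]
ee_rot: [3.137, -0.001, 1.295]
force: [5.8, 0.4, 5.8]
gripper_width: 0.109
finger_force: 40.0
```

>>> play_rows(
  plan=[
    {"hand": 35,"dx": 0,"dy": 0,"dz": 0,"ax": 0,"ay": 0,"az": 0},
    {"hand": 35,"dx": 0,"dy": 0,"dz": 0,"ax": 0,"ay": 0,"az": 0},
    {"hand": 35,"dx": 0,"dy": 0,"dz": 0,"ax": 0,"ay": 0,"az": 0},
    {"hand": 35,"dx": 0,"dy": 0,"dz": 10,"ax": 0,"ay": 0,"az": 0},
    {"hand": 35,"dx": 0,"dy": 0,"dz": 25,"ax": 0,"ay": 0,"az": 0},
    {"hand": 35,"dx": 0,"dy": 0,"dz": 35,"ax": 0,"ay": 0,"az": 0},
    {"hand": 35,"dx": -10,"dy": 39,"dz": 0,"ax": 0,"ay": 0,"az": 0},
    {"hand": 35,"dx": -10,"dy": 39,"dz": 0,"ax": 0,"ay": 0,"az": 0},
    {"hand": 35,"dx": -10,"dy": 39,"dz": 0,"ax": 0,"ay": 0,"az": 0},
    {"hand": 35,"dx": -10,"dy": 39,"dz": 0,"ax": 0,"ay": 0,"az": 0},
    {"hand": 35,"dx": -10,"dy": 39,"dz": 0,"ax": 0,"ay": 0,"az": 0},
    {"hand": 35,"dx": 0,"dy": 0,"dz": 0,"ax": 0,"ay": 0,"az": 0},
  ],
)

```text
time_s: 12.4
eef_pos: [0.452, 0.163, 0.161]
ee_rot: [-3.141, -0.001, 1.301]
force: [-0.3, 0.1, -0.6]
gripper_width: 0.398
finger_force: 0.0
```

Run:
```python
from h import *
c=cap('top');im=c['img'][140:330,250:490,::-1];cv2.imwrite('pics/top2.png',cv2.resize(im,None,fx=3,fy=3,interpolation=cv2.INTER_CUBIC))
P=cloud(c);P[c['z_map']<=0]=np.nan;R=P[180:300,260:440];z=R[...,2]
C=R[(z>.074)&(z<.086)];print('cover z',np.median(C[:,2]))
W=R[(z>.092)&(z<.125)&(np.hypot(R[...,0]-.503,R[...,1]+.040)<.03)];print(len(W),W.mean(0),cv2.minAreaRect(W[:,:2].astype(np.float32)))
e=np.linalg.svd(W[:,:2]-W[:,:2].mean(0))[2][0];print('wing yaw',np.arctan2(e[1],e[0]),'top z',np.median(W[:,2]))
s=robot.sense();print(s['time_s'],s['eef_pos'],s['force'])
```

```text
cover z 0.08028616738486455
107 [ 0.50284625 -0.04048609  0.1054373 ] ((0.5027941465377808, -0.041150838136672974), (0.035959213972091675, 0.010009816847741604), 74.29779815673828)
wing yaw -1.8199193351258849 top z 0.10560421761395888
12.45 [0.45303509 0.16052983 0.16094656] [-0.60952542 -0.33102142 -0.46113753]
```

View pics/top2.png

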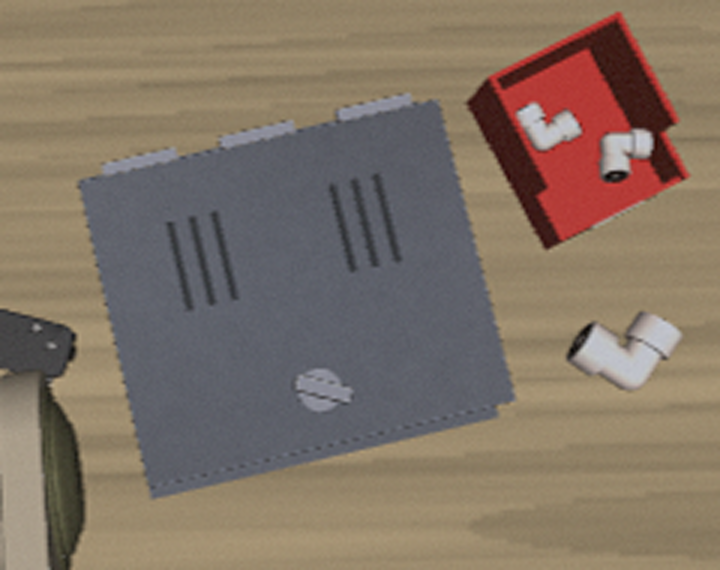

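The picture shows the cover shut, and the bin and elbow (crop (628,352)) unmoved. The wing at (320,390) is turned, with its top at 0.1056. That is 8.3 mm drawn in, which matches the locked rest depth of 8.0 mm.

```bash
python3 -c "
from h import *
print(robot.hand_in())"
```

```text
the job is handed in; nothing more can be done
None
```

The cover is shut and the stud is locked: it was turned clockwise to its stop, eased back 0.1 rad and released, and it rests about 8 mm in. The bin and elbow look unmoved in the last picture, the carton was out of that view but never approached, and the job was handed in at about 12.5 s.

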